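# Stack the keyed lunch tin and snap its catch shut

### The arm

A 7-joint arm with a two-finger parallel gripper is mounted at the origin on a cart in front of the work surface, level with it; the furniture and walls round the work are solid. World frame = base frame: x ahead of the robot, y to its left, z up, the work surface at z = 0. Lengths are in m, angles in rad, forces in N, time in s.
With the tool pointing down it reaches from about 0.425 to 0.875 m from the base axis. Payload 4.7 kg.
Tool frame: the origin (TCP) lies at the very end of the fingers, on their centre line; the grasp point (between the pads) lies 19 mm behind it; z points along the fingers, y is the line along which they close (so a half turn about z gives the same grasp; the last joint's range is limited). The gripper opens to 87 mm and grips with 3 to 60 N. Pads are 19 mm wide; open, the fingers measure 117 mm over their backs; the gripper's body (75 mm by 190 mm) begins 51 mm behind the grasp point.
Start: joints at [-1.155, 0.321, -0.07, 1.45, 0.023, 1.371, -0.057], TCP at [0.254, 0.598, 0.223] pointing down, gripper open.
Joint ranges: [-2.86, 2.86], [-0.3, 2.09], [-1.38, 1.24], [0.06, 2.45], [-1.56, 4.7], [0.09, 2.05], [-2.69, 2.69]. Speed limits (rad/s): [2.57, 2.57, 3.14, 3.14, 3.14, 3.14, 3.14].

### API

Orientations are given as a rotation vector (axis times angle).
In Python, from bench import ctrl, vision gives the robot as it stands.
- The arm moves only by the tool jog_arm, never from a script. Its argument "increments" is a list of rows, each an object of numbers: "tx", "ty", "tz": the shift along the tool's x, y, z in mm; "wx", "wy", "wz": the turn, a rotation vector about the tool's x, y, z in rad; "gripper": the opening, from 0 (shut) to 1 (fully open). In form: [{"tx": .., "ty": .., "tz": .., "wx": .., "wy": .., "wz": .., "gripper": ..}, ...]. A call has exactly 5 rows; each row is the pose to reach, as a shift and turn from the pose commanded when the call began, along the tool's axes at that moment; what a row does not reach only later rows make up. A row lasts 1/12 s, in which the tool goes at most 41.7 mm and 7.16 degrees, less where a joint would pass 70% of its speed; a pose out of reach is approached as far as the arm can. A call with a gripper value outside its range is refused whole. The fingers move at their own pace and stop on an object; "grip_force" is the grip in N (left out, the last holds). Time passes only in rows, so rows that repeat a pose let the fingers close, or fill a call up. It gives the time, the measured TCP pose, the force, the opening and the grip force at its end, in the units of the state.
- ctrl.get_state(): the state, without advancing time (a new reading comes with each control period).
- vision.get_image(name): name is "side" or "top" or "wrist"; returns a dict with "color" (400x640x3 uint8, blue, green, red), "fx", "fy", "cx", "cy" (pixels), "k1" (the pictures are not rectified: a ray, as slopes to the right and down, at radius r is drawn at 1 + k1 r^2 times it, then the intrinsics apply), "extrinsics" (4x4, takes a point from world to camera coordinates). Camera axes: x right, y down, z forward; pixel columns grow to the right and rows downward; lengths in m; the calibration is good to about 2 mm. A picture is of the moment at which its call begins. There is no depth.
- ctrl.close_job(): hands the job in; it is judged then, once.
Trained networks look in the newest picture that a camera, given by its name, has taken for a name from the list of things; names that differ only in an ending like _2 or _b are one class to them, and where a whole thing is asked for, a point or a joint stands for the part that bears it (a point fixed in the world has none). Each returns a list of dicts, best first, with "conf" (0 to 1); they miss things now and then, are a little off and sometimes report something else, mostly with a low value. They report only what shows in the picture. A call takes as long as a camera call. They do not tell look-alikes from the thing itself.
- vision.spot_in(camera, thing): "bbox" ([left, top, right, bottom] in pixels, round what is visible of it).
The state is a dict: "time": time; "joint_positions": joint angles; "qd": joint speeds; "joint_torque": joint torques, N m; "position": TCP position; "tool_rot": TCP orientation; "ft_force": force on the tool from outside, world axes, zero at the start; "torque": the same for the moment, N m; "grip_width": opening from 0.0 (shut) to 1.0 (fully open); "grip_force": force on a finger pad.
Only numpy, scipy, OpenCV 4.12 (cv2) and the standard library are available. Lean on these libraries where they do the work, as an engineer would, in place of code of your own. Each camera call takes 0.05 s, during which the arm holds its last target. There are 200 camera calls.

### The job

Lift the loose steel lunch tin by its handle and set it down, without dropping it, on the base tin of the lunch carrier, turned so that the notch in its skirt goes over the red key and it sits fully home and level. Then push the yellow tab of the catch over towards the tin until it snaps shut above the lid, and leave the mug, salt shaker, mandarin and spice jar where they stand.

Things in the scene. Friction and masses are not known exactly. Their poses are not given: they have to be found in the camera images.
- tin_center (a point): centre (half-way up) of the loose round steel lunch tin (124 mm across, 0.42 kg) on the worktop, right of the carrier; z up. Skirt foot 51 mm below this point, lid top 10 mm above. The bottom 14 mm is an open skirt, inside radius 57 mm, wall 5 mm, with one notch 17 mm wide through it on the tin's -x side, under a red stripe and a red mark on the lid
- tin_handle (a point): middle of the tin's black bar handle, 44 mm above tin_center, same axes. Bar 80 mm long along the tin's y, 12 mm thick (x), 14 mm tall, on two posts 32 mm either side of the middle; 27 mm clear under it
- carrier: carrier, fixed to the worktop: black foot plate 148 mm across with a steel base tin 124 mm across; origin at the centre of its underside, z up. A red key stands on the base tin's shoulder on the -x side; on the +y side a post 32 mm wide, 136 mm high, bears the catch. The tin goes on with its axes along the carrier's, tin_center 111 mm above this origin
- seat (a point): centre of the base tin at its shoulder, 60 mm above the carrier's origin, same axes; the skirt's foot rests here. An open neck, outside radius 55 mm, rises 12 mm above it, top bevelled. The key is 12 mm wide (y), 10.5 mm high, 54 to 66 mm from the centre on the -x side. Play: about 2 mm all round, 2.5 mm each side of the key; turned wrongly, the skirt stands on the key
- catch_tab (a point): middle of the catch's yellow thumb tab (34 mm wide, 32 long, 8 thick), 40 mm from its pin; the tab's edge is 56 mm from the pin. The pin runs along the carrier's x, at y +95 mm, z 127 mm in its frame. Open, the tab leans 30 degrees outwards (+y), its edge 175 mm high; shut, 30 degrees inwards. Push its outer face towards the carrier's -y until it is past upright: it snaps over
- catch (a joint): angle of the catch, a two-armed rocker: 0 open, 1.05 shut. Springs drive it from its centre (0.52) to either stop; pushing takes about 4 N at the tab. Open, its steel nose stands up, 71 mm or more from the carrier's middle; shut, it lies level 2 mm over the rim of the home tin's lid, 55 mm from the middle
- mug_black: black mug with a side handle, 81x116x94 mm (116 along y with the handle), a bystander behind the carrier; origin at the centre of its underside
- salt_shaker: glass salt shaker with a grey top, 44 mm across, 90 mm high, a bystander; origin at the centre of its underside
- mandarin: orange mandarin, 55 mm across, 48 mm high, a bystander; origin at its underside
- spice_c: spice jar with a green cap, 46 mm across, 106 mm high, a bystander on the hob to the left; origin at the centre of its underside
Not all that is in view belongs to the job. Leave any orange look-alike of the part that bears tin_center alone.

How it is judged:
On the way, in this order (a step that is already met when the one before it is completed fails the run):
1. the tin is home on the base tin, notch over key, while the catch is still open (horizontal distance between tin_center and seat below 0.005 m and z of tin_center in the frame of carrier between 0.107 and 0.1135 m and angle between the x axis of tin_center and the x axis of carrier, either way round below 0.08 rad and angle between tin_center's own z axis and vertical below 0.03 rad and value of joint catch below 0.3 rad), for 0.2 s.
2. the catch is snapped shut over the seated tin (horizontal distance between tin_center and seat below 0.005 m and z of tin_center in the frame of carrier between 0.107 and 0.1135 m and angle between the x axis of tin_center and the x axis of carrier, either way round below 0.08 rad and angle between tin_center's own z axis and vertical below 0.03 rad and value of joint catch above 0.95 rad), for 0.2 s.
At the end, for the whole second after the job is handed in: The tin sits home on the base tin: centred within 5 mm, skirt on the shoulder (-4 to +2.5 mm), axes within 0.08 rad of the carrier's, level within 0.03 rad, at rest; the catch is shut (above 0.95 rad); the four bystanders are within 3 cm of where they began (all of step 2 and linear speed of tin below 0.02 m/s); the robot touches nothing.
It fails at once if a bystander is moved more than 3 cm (distance of any of mug_black, salt_shaker, mandarin, spice_c from where it was at the start of the episode above 0.03 m).
It fails at once if the tin is tipped over (more than 0.6 rad) (angle between tin_center's own z axis and vertical above 0.6 rad).
It fails at once if the tin is dropped on to the base tin (arrives faster than 0.6 m/s) (horizontal distance between tin_center and seat below 0.05 m and z of tin_center in the frame of carrier below 0.135 m and linear speed of tin above 0.6 m/s).
It also fails if it takes over 50 s, if anything falls off the work surface, if the arm or the gripper's body presses on something with over 40 N, if the wrist force passes 120 N, or if a joint passes its speed limit or range.

## Working session

There is one attempt and no reset: what is moved stays moved. The work goes in short steps, Python scripts to look and compute and a tool call to move; the robot and the scene stay as the last step left them, time stands still between calls to the robot, and variables do not carry over. Pictures are saved under pics/ and viewed, at most 10 in all, crops included, and the job is handed in when it is done.

Besides the shell and the picture viewer there is one more tool, called after "Call:" as name(argument=value, ...) on one line, values as JSON. jog_arm: Moves the arm, as the interface text tells. Its arguments: {"type":"object","properties":{"increments":{"type":"array"},"grip_force":{"type":"number"}},"required":["increments"]}

```bash
ls; mkdir -p pics
cat > h.py <<'E'
import numpy as np, cv2
from bench import ctrl, vision
def grab(n, save=None):
    im=vision.get_image(n)
    if save: cv2.imwrite('pics/'+save,im['color'])
    return im
def ray(im,u,v):
    x=(u-im['cx'])/im['fx']; y=(v-im['cy'])/im['fy']
    rd=np.hypot(x,y); r=rd
    for _ in range(30): r=rd/(1+im['k1']*r*r)
    s=r/rd if rd>0 else 1
    E=np.array(im['extrinsics']); R=E[:3,:3]; t=E[:3,3]
    return -R.T@t, R.T@np.array([x*s,y*s,1])
def atz(im,u,v,z):
    o,d=ray(im,u,v); return o+d*(z-o[2])/d[2]
def proj(im,P):
    E=np.array(im['extrinsics']); p=E[:3,:3]@np.array(P)+E[:3,3]
    x,y=p[:2]/p[2]; k=1+im['k1']*(x*x+y*y)
    return np.array([im['fx']*x*k+im['cx'],im['fy']*y*k+im['cy']])
E
python3 - <<'E'
from h import *
for c in ['side','top']:
    im=grab(c,c+'0.png'); E=np.array(im['extrinsics']); print(c,im['fx'],im['k1'],(-E[:3,:3].T@E[:3,3]).round(3),E[2,:3].round(2))
    for t in ['tin_center','tin_handle','carrier','catch_tab','mug_black','salt_shaker','mandarin','spice_c']:
        print(t,[(np.round(d['bbox']).astype(int).tolist(),round(d['conf'],2)) for d in vision.spot_in(c,t)][:3])
print(ctrl.get_state())
E
```

```text
pics
side 432.116736460659 -0.044055360797538905 [0.209 1.063 0.885] [ 0.2  -0.81 -0.55]
tin_center []
tin_handle [([255, 185, 269, 196], 0.32)]
carrier [([283, 184, 326, 221], 0.77), ([285, 249, 302, 284], 0.3)]
catch_tab []
mug_black [([252, 154, 281, 187], 0.87)]
salt_shaker [([234, 197, 251, 218], 0.64)]
mandarin [([252, 185, 269, 200], 0.59)]
spice_c [([285, 250, 305, 285], 0.59)]
top 378.7411749301685 -0.08643911362846 [ 0.389 -0.095  1.167] [ 0.1 -0.  -1. ]
tin_center [([405, 259, 454, 300], 0.88), ([378, 192, 422, 237], 0.87)]
tin_handle [([376, 198, 424, 236], 0.97), ([406, 263, 452, 301], 0.78)]
carrier [([317, 162, 368, 224], 0.96)]
catch_tab []
mug_black [([380, 105, 407, 147], 0.82), ([347, 118, 366, 139], 0.37)]
salt_shaker [([309, 114, 321, 134], 0.63)]
mandarin [([348, 117, 367, 138], 0.71)]
spice_c [([205, 199, 234, 215], 0.63), ([318, 162, 368, 222], 0.56)]
{'time': 0.9, 'joint_positions': array([-1.15492446,  0.3209696 , -0.07011428,  1.45051291,  0.02261594,
        1.37078868, -0.05689992]), 'qd': array([ 9.55732023e-04, -7.19562862e-05,  1.74814576e-04, -8.82568113e-04,
       -5.63885640e-04,  1.01667350e-03,  2.33034110e-03]), 'joint_torque': array([-4.38945917e-04, -4.91078961e+01, -4.03076420e-01, -3.12780547e+01,
       -6.36207266e-02,  3.31777590e-02,  2.88780097e-05]), 'position': array([0.25420973, 0.59824896, 0.22259992]), 'tool_rot': array([6.26794832e-01, 3.07835229e+00, 1.51991102e-04]), 'ft_force': array([0.63046982, 0.17973361, 0.02238949]), 'torque': array([-0.04118288, -0.05442702,  0.00170937]), 'grip_force': 0.0, 'grip_width': 1.00237719036586}
```

Run:
```python
import cv2
a=cv2.imread('pics/top0.png')[90:310,290:470]; cv2.imwrite('pics/a.png',cv2.resize(a[:,:],None,fx=2.7,fy=2.7,interpolation=cv2.INTER_CUBIC))
a=cv2.imread('pics/side0.png')[120:280,180:400]; cv2.imwrite('pics/b.png',cv2.resize(a,None,fx=3.5,fy=3.5,interpolation=cv2.INTER_CUBIC))
```

```text
(no output)
```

View pics/a.png

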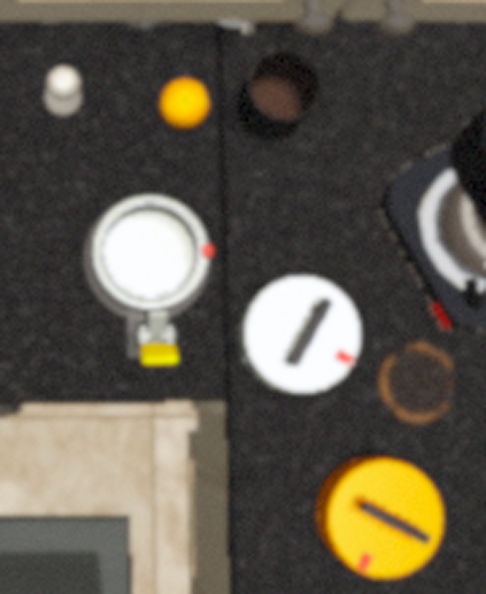

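View pics/b.png

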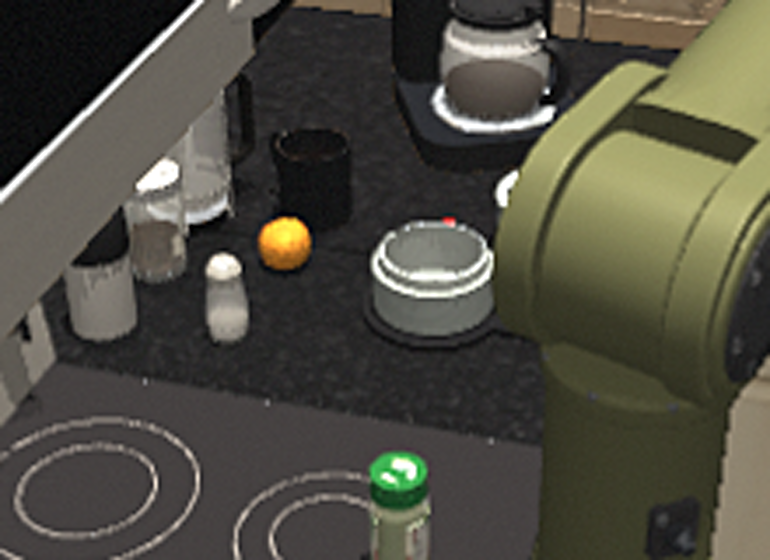

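Run:
```python
from h import *
im=grab('top'); 
f=lambda x,y:(x/2.7+290,y/2.7+90)
c=im['color'][90:310,290:470].astype(int); b,g,r=c[...,0],c[...,1],c[...,2]
red=((r-g>60)&(r-b>60)&(g<110)).astype(np.uint8)
n,l,s,ce=cv2.connectedComponentsWithStats(red)
for i in range(1,n):
    if s[i,4]>3: print('red',ce[i]+[290,90],s[i,4])
W=((r>150)&(abs(r-b)<40)).astype(np.uint8)
n,l,s,ce=cv2.connectedComponentsWithStats(W)
for i in range(1,n):
    if s[i,4]>100: 
        cn=cv2.findContours((l==i).astype(np.uint8),0,2)[0][0]; print('white',ce[i]+[290,90],s[i,:5],cv2.fitEllipse(cn))
for nm,p,z in [('carrier neck',(150,252),.072),('key',(208,250),.07),('lid',(303,334),.061),('mark',(345,357),.061),('h1',(324,303),.102),('h2',(293,361),.102),('tab edge',(160,358),.170),('mug',(280,95),.094),('salt',(63,78),.09),('mand',(185,102),.03)]:
    print(nm,atz(im,*f(*p),z).round(4))
```

```text
red [367.92857143 182.14285714] 14
red [453.08823529 206.26470588] 34
red [412.98076923 273.94230769] 52
white [313.00606061 122.83636364] [ 18  25  11  17 165] ((22.998191833496094, 32.639198303222656), (12.256492614746094, 16.9829044342041), 6.72209358215332)
white [452.20503597 174.92446043] [155  63  19  44 278] ((167.15081787109375, 84.10169982910156), (21.343351364135742, 38.56895446777344), 170.37261962890625)
white [345.10338101 185.39336801] [  34   72   43   55 1538] ((55.356082916259766, 95.51725769042969), (39.9796028137207, 51.30185317993164), 175.08587646484375)
white [401.07631389 213.33837293] [  90  102   44   44 1389] ((111.00316619873047, 123.11528015136719), (41.989009857177734, 43.48411178588867), 17.647289276123047)
white [353.49191686 259.58429561] [ 57 149  16  46 433] ((64.14762115478516, 170.6452178955078), (15.715080261230469, 42.83199691772461), 178.12904357910156)
white [325.92323944 275.95704225] [   0  156   71   64 1420] ((36.064109802246094, 186.324951171875), (47.026588439941406, 64.38388061523438), 132.82130432128906)
carrier neck [ 0.5411 -0.1695  0.072 ]
key [ 0.543  -0.2326  0.07  ]
lid [ 0.4512 -0.3355  0.061 ]
mark [ 0.4256 -0.3808  0.061 ]
h1 [ 0.4813 -0.3498  0.102 ]
h2 [ 0.4208 -0.3152  0.102 ]
tab edge [ 0.4232 -0.1709  0.17  ]
mug [ 0.7083 -0.3119  0.094 ]
salt [ 0.7299 -0.0772  0.09  ]
mand [ 0.7195 -0.2153  0.03  ]
```

View pics/top0.png

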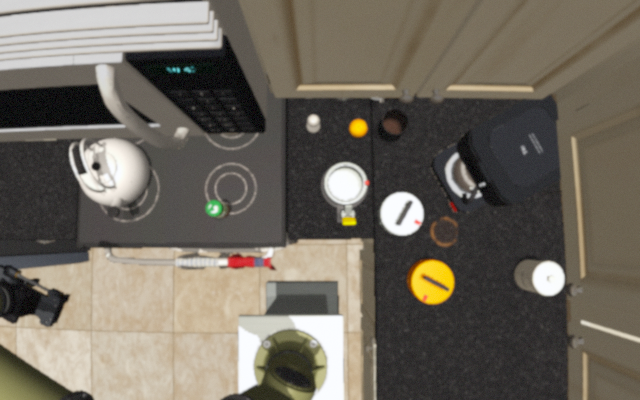

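View pics/side0.png

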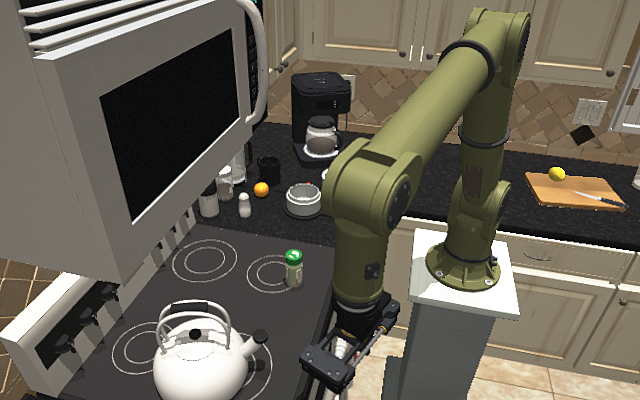

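```bash
cat >> h.py <<'E'
from scipy.spatial.transform import Rotation as Ro
def down(yaw): # tool z down, tool y at heading yaw (world)
    y=np.array([np.cos(yaw),np.sin(yaw),0]); z=np.array([0,0,-1.]); return Ro.from_matrix(np.c_[np.cross(y,z),y,z])
def inc(p,R=None,s=None,p0=None,R0=None):
    if s is None: s=ctrl.get_state()
    R0=Ro.from_rotvec(s['tool_rot']) if R0 is None else R0
    p0=s['position'] if p0 is None else p0
    d=R0.inv().apply(np.array(p)-p0)*1000
    w=(R0.inv()*R).as_rotvec() if R is not None else np.zeros(3)
    print('t',d.round(1),'w',w.round(4)); return d,w
E
python3 - <<'E'
from h import *
s=ctrl.get_state(); R0=Ro.from_rotvec(s['tool_rot']); print(R0.as_matrix().round(3), s['time'])
W=[s['position'],(.31,.40,.25),(.37,.27,.26),(.45,.10,.26),(.47,-.09,.26),(.46,-.24,.26),(.451,-.334,.24)]
for a,b in zip(W,W[1:]): inc(b,p0=np.array(a),R0=R0)
print(down(np.radians(60.3)).as_rotvec()); inc(W[-1],down(np.radians(60.3)),s)
E
```

```text
[[-0.92   0.391  0.   ]
 [ 0.391  0.92   0.   ]
 [-0.     0.    -1.   ]] 0.95
t [-128.9 -160.6  -27.4] w [0. 0. 0.]
t [-106.1  -96.2  -10. ] w [0. 0. 0.]
t [-140.1 -125.2   -0. ] w [0. 0. 0.]
t [ -92.7 -167.    -0. ] w [0. 0. 0.]
t [ -49.5 -142.    -0. ] w [0. 0. 0.]
t [-28.5 -90.   20. ] w [0. 0. 0.]
[0.80515681 3.03666378 0.        ]
t [-545.7 -781.   -17.5] w [1.000e-04 0.000e+00 1.165e-01]
```

Call:
jog_arm(increments=[{"tx": -26, "ty": -32, "tz": -6}, {"tx": -52, "ty": -64, "tz": -12}, {"tx": -77, "ty": -96, "tz": -18}, {"tx": -103, "ty": -128, "tz": -24}, {"tx": -129, "ty": -161, "tz": -27}])

```text
validation failed for argument at $.in...
```

Call:
jog_arm(increments=[{"tx": -21, "ty": -19, "tz": -2}, {"tx": -42, "ty": -38, "tz": -4}, {"tx": -64, "ty": -58, "tz": -6}, {"tx": -85, "ty": -77, "tz": -8}, {"tx": -106, "ty": -96, "tz": -10}])

```text
validation failed for argument at $.in...
```

Call:
jog_arm(increments=[{"tx": -28, "ty": -25}, {"tx": -56, "ty": -50}, {"tx": -84, "ty": -75}, {"tx": -112, "ty": -100}, {"tx": -140, "ty": -125}])

```text
validation failed for argument at $.in...
```

Call:
jog_arm(increments=[{"tx": -19, "ty": -33}, {"tx": -37, "ty": -67}, {"tx": -56, "ty": -100}, {"tx": -74, "ty": -134}, {"tx": -93, "ty": -167}])

```text
validation failed for argument at $.in...
```

Call:
jog_arm(increments=[{"tx": -26, "ty": -32, "tz": -6, "wx": 0, "wy": 0, "wz": 0, "gripper": 1}, {"tx": -52, "ty": -64, "tz": -12, "wx": 0, "wy": 0, "wz": 0, "gripper": 1}, {"tx": -77, "ty": -96, "tz": -18, "wx": 0, "wy": 0, "wz": 0, "gripper": 1}, {"tx": -103, "ty": -128, "tz": -24, "wx": 0, "wy": 0, "wz": 0, "gripper": 1}, {"tx": -129, "ty": -161, "tz": -27, "wx": 0, "wy": 0, "wz": 0, "gripper": 1}])

```text
time: 1.37
position: [0.3104, 0.3985, 0.2503]
tool_rot: [0.626, 3.078, 0.002]
ft_force: [1.0, 0.1, 0.7]
grip_width: 0.996
grip_force: 0.0
```

Good; all keys are needed. Continuing along the waypoints.

Call:
jog_arm(increments=[{"tx": -26, "ty": -24, "tz": -2, "wx": 0, "wy": 0, "wz": 0, "gripper": 1}, {"tx": -53, "ty": -48, "tz": -4, "wx": 0, "wy": 0, "wz": 0, "gripper": 1}, {"tx": -80, "ty": -72, "tz": -6, "wx": 0, "wy": 0, "wz": 0, "gripper": 1}, {"tx": -106, "ty": -96, "tz": -8, "wx": 0, "wy": 0, "wz": 0, "gripper": 1}, {"tx": -134, "ty": -121, "tz": -10, "wx": 0, "wy": 0, "wz": 0, "gripper": 1}])

```text
time: 1.78
position: [0.3861, 0.2349, 0.26]
tool_rot: [0.626, 3.078, 0.002]
ft_force: [0.2, 0.7, 0.5]
grip_width: 1.004
grip_force: 0.0
```

Call:
jog_arm(increments=[{"tx": -22, "ty": -20, "tz": 0, "wx": 0, "wy": 0, "wz": 0, "gripper": 1}, {"tx": -45, "ty": -40, "tz": 0, "wx": 0, "wy": 0, "wz": 0, "gripper": 1}, {"tx": -67, "ty": -60, "tz": 0, "wx": 0, "wy": 0, "wz": 0, "gripper": 1}, {"tx": -90, "ty": -80, "tz": 0, "wx": 0, "wy": 0, "wz": 0, "gripper": 1}, {"tx": -112, "ty": -100, "tz": 0, "wx": 0, "wy": 0, "wz": 0, "gripper": 1}])

```text
time: 2.2
position: [0.4504, 0.0989, 0.2599]
tool_rot: [0.627, 3.078, 0.001]
ft_force: [0.1, 0.1, -0.1]
grip_width: 1.0
grip_force: 0.0
```

Call:
jog_arm(increments=[{"tx": -19, "ty": -34, "tz": 0, "wx": 0, "wy": 0, "wz": 0, "gripper": 1}, {"tx": -37, "ty": -67, "tz": 0, "wx": 0, "wy": 0, "wz": 0, "gripper": 1}, {"tx": -56, "ty": -100, "tz": 0, "wx": 0, "wy": 0, "wz": 0, "gripper": 1}, {"tx": -74, "ty": -134, "tz": 0, "wx": 0, "wy": 0, "wz": 0, "gripper": 1}, {"tx": -93, "ty": -167, "tz": 0, "wx": 0, "wy": 0, "wz": 0, "gripper": 1}])

```text
time: 2.62
position: [0.4699, -0.0916, 0.2599]
tool_rot: [0.627, 3.078, 0.001]
ft_force: [0.4, 0.3, -0.2]
grip_width: 0.996
grip_force: 0.0
```

Run:
```python
from h import *
im=grab('wrist','w1.png'); E=np.array(im['extrinsics']); print(im['fx'],(-E[:3,:3].T@E[:3,3]).round(3),E.round(2))
for P in [(.541,-.169,.072),(.451,-.334,.1)]: print(proj(im,P))
s=ctrl.get_state(); R0=Ro.from_rotvec(s['tool_rot']); p=s['position']
inc((.52,-.23,.28),p0=p,R0=R0); inc((.451,-.333,.25),down(np.radians(60.3)),p0=np.array([.52,-.23,.28]),R0=R0)
```

```text
278.2638080364593 [ 0.403 -0.062  0.422] [[ 0.39  0.92  0.   -0.1 ]
 [ 0.89 -0.38  0.27 -0.49]
 [ 0.25 -0.1  -0.96  0.3 ]
 [ 0.    0.    0.    1.  ]]
[282.72525586 246.43806368]
[133.13654532 242.45015904]
t [-97.6 -98.3 -18.9] w [0. 0. 0.]
t [  22.1 -121.9   30.3] w [-0.0028  0.0044  0.1061]
```

View pics/w1.png

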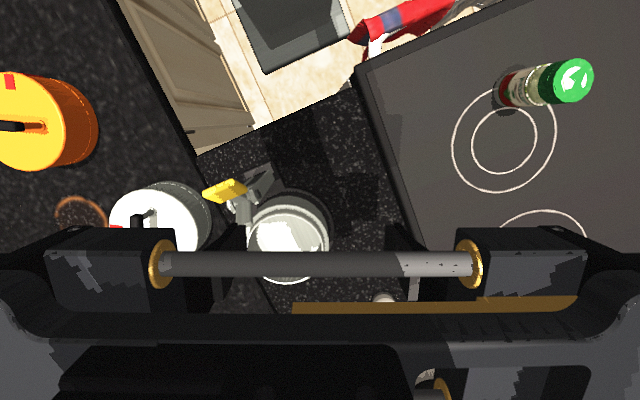

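Run:
```python
from h import *
inc((.565,-.27,.28),down(np.radians(60.3)))
```

```text
t [-154.9 -116.9  -18.6] w [-0.0028  0.0044  0.1061]
```

Call:
jog_arm(increments=[{"tx": -31, "ty": -23, "tz": -10, "wx": 0, "wy": 0, "wz": 0.03, "gripper": 1}, {"tx": -62, "ty": -47, "tz": -19, "wx": 0, "wy": 0, "wz": 0.06, "gripper": 1}, {"tx": -93, "ty": -70, "tz": -19, "wx": -0.002, "wy": 0.004, "wz": 0.09, "gripper": 1}, {"tx": -124, "ty": -94, "tz": -19, "wx": -0.003, "wy": 0.004, "wz": 0.106, "gripper": 1}, {"tx": -155, "ty": -117, "tz": -19, "wx": -0.003, "wy": 0.004, "wz": 0.106, "gripper": 1}])

```text
time: 3.08
position: [0.5683, -0.259, 0.2789]
tool_rot: [-0.788, -3.039, -0.006]
ft_force: [0.3, -0.3, 0.8]
grip_width: 1.003
grip_force: 0.0
```

Run:
```python
from h import *
import pickle
im=grab('wrist','w2.png'); pickle.dump(im,open('w2.pkl','wb')); s=ctrl.get_state(); print(s['position'],Ro.from_rotvec(s['tool_rot']).as_matrix().round(3))
for P in [(.541,-.169,.072),(.451,-.334,.1)]: print(proj(im,P))
cv2.imwrite('pics/w2c.png',cv2.resize(im['color'][40:240,140:480],None,fx=2.3,fy=2.3,interpolation=cv2.INTER_CUBIC))
```

```text
[ 0.56924902 -0.26687802  0.27561597] [[-0.871  0.491 -0.005]
 [ 0.491  0.871 -0.005]
 [ 0.002 -0.007 -1.   ]]
[364.74525687 124.2332665 ]
[211.18864945 125.97699488]
```

View pics/w2c.png

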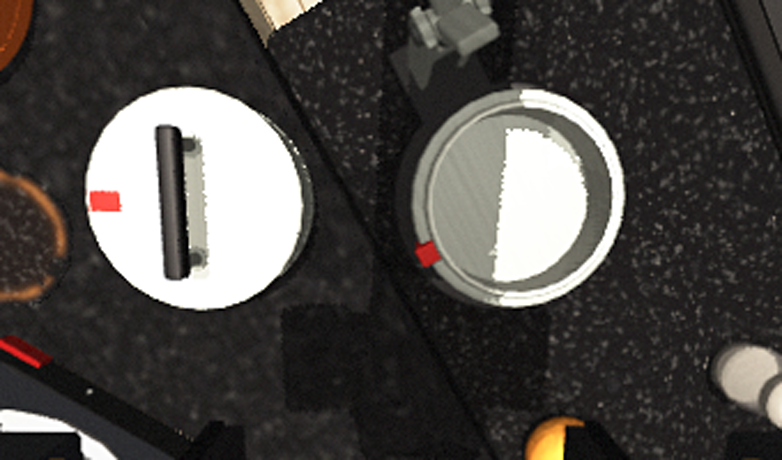

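Run:
```python
from h import *
import pickle
from scipy.ndimage import map_coordinates as mc
im=pickle.load(open('w2.pkl','rb'))
g=cv2.GaussianBlur(im['color'].max(2).astype(np.float32),(0,0),1.0)
G=np.hypot(cv2.Sobel(g,5,1,0),cv2.Sobel(g,5,0,1)); G=np.minimum(G,250)
a=np.linspace(0,2*np.pi,180,endpoint=False)
def score(c,circ):
    t=0
    for r,z in circ:
        uv=np.array([proj(im,(c[0]+r*np.cos(t_),c[1]+r*np.sin(t_),z)) for t_ in a]); t+=mc(G,[uv[:,1],uv[:,0]],order=1).mean()
    return t
def best(c0,circ):
    c0=np.array(c0)
    for st in [.003,.001,.0005]:
        C=[c0+st*np.array([i,j]) for i in range(-4,5) for j in range(-4,5)]
        S=[score(c,circ) for c in C]; c0=C[int(np.argmax(S))]
    return c0,max(S)
cc=None
for circ in ([(.062,.06),(.055,.072)],[(.062,.06)],[(.055,.072)]):
    c,s=best((.541,-.169),circ); print('carrier',c.round(4),s); cc=c if cc is None else cc
for z in (.061,.057):
    tc,s=best((.451,-.334),[(.062,z)]); print('lid',z,tc.round(4),s)
tc,s=best((.451,-.334),[(.062,.061)])
col=im['color'].astype(int); red=((col[...,2]-col[...,1]>90)&(col[...,2]-col[...,0]>90)&(col[...,1]<120)).astype(np.uint8)
n,l,st,ce=cv2.connectedComponentsWithStats(red)
for i in range(1,n):
    u,v=ce[i]
    if st[i,4]>20 and 140<u<480 and 50<v<220:
        print('red',ce[i],st[i,4]); 
        for nm,c,z in (('key',cc,.0695),('mark',tc,.061)):
            P=atz(im,u,v,z)[:2]; d=c-P; print('  ',nm,P.round(4),'dist',np.hypot(*d).round(4),'xaxis deg',np.degrees(np.arctan2(d[1],d[0])).round(2))
f=lambda x,y:(x/2.3+140,y/2.3+40)
dark=(g<60)&(np.hypot(*(np.mgrid[0:400,0:640]-np.array([127,216])[:,None,None]))<38)
n,l,st,ce=cv2.connectedComponentsWithStats(dark.astype(np.uint8))
for i in range(1,n):
    if st[i,4]>200:
        ct=cv2.findContours((l==i).astype(np.uint8),0,2)[0][0]; r=cv2.minAreaRect(ct); print('bar',r); P=atz(im,*r[0],.1)[:2]; print(P.round(4))
h1,h2=[atz(im,*f(*p),.102)[:2] for p in ((169,126),(176,278))]; d=h1-h2; print('handle',((h1+h2)/2).round(4),np.hypot(*d),np.degrees(np.arctan2(d[1],d[0])))
```

```text
carrier [ 0.547  -0.1675] 354.9099
carrier [ 0.5465 -0.1685] 239.71407
carrier [ 0.5495 -0.173 ] 180.54433
lid 0.061 [ 0.455 -0.333] 249.88399
lid 0.057 [ 0.4545 -0.334 ] 245.46452
red [185.25       127.15384615] 104
   key [ 0.4307 -0.3744] dist 0.2373 xaxis deg 60.65
   mark [ 0.429  -0.3778] dist 0.0518 xaxis deg 59.85
red [325.54054054 150.01351351] 74
   key [ 0.5458 -0.2289] dist 0.0614 xaxis deg 88.84
   mark [ 0.5467 -0.2291] dist 0.1386 xaxis deg -131.41
red [147.73529412 193.36764706] 68
   key [ 0.4778 -0.4731] dist 0.3134 xaxis deg 77.24
   mark [ 0.4771 -0.4788] dist 0.1475 xaxis deg 98.63
bar ((218.9950408935547, 127.41374206542969), (63.18339157104492, 4.934102535247803), 86.69812774658203)
[ 0.457  -0.3268]
handle [ 0.4562 -0.3312] 0.0766283450145731 148.50745600752444
```

Run:
```python
from h import *
s=ctrl.get_state(); print(s['position'],np.degrees(np.arctan2(*Ro.from_rotvec(s['tool_rot']).as_matrix()[[1,0],1])))
inc((.4545,-.3325,.16),down(np.radians(59.5)),p0=np.array([.565,-.27,.2785]),R0=down(np.radians(60.3)))
```

```text
[ 0.56924902 -0.26687802  0.27561597] 60.58473570565779
t [  65.  -109.   118.5] w [0.    0.    0.014]
```

Call:
jog_arm(increments=[{"tx": 16, "ty": -27, "tz": 20, "wx": 0, "wy": 0, "wz": 0.014, "gripper": 1}, {"tx": 32, "ty": -54, "tz": 40, "wx": 0, "wy": 0, "wz": 0.014, "gripper": 1}, {"tx": 49, "ty": -82, "tz": 60, "wx": 0, "wy": 0, "wz": 0.014, "gripper": 1}, {"tx": 65, "ty": -109, "tz": 84, "wx": 0, "wy": 0, "wz": 0.014, "gripper": 1}, {"tx": 65, "ty": -109, "tz": 118, "wx": 0, "wy": 0, "wz": 0.014, "gripper": 1}])

```text
time: 3.55
position: [0.4518, -0.3265, 0.1618]
tool_rot: [-0.824, -3.031, -0.004]
ft_force: [-0.1, -2.2, -0.3]
grip_width: 1.001
grip_force: 0.0
```

Call:
jog_arm(increments=[{"tx": 0, "ty": 0, "tz": 0, "wx": 0, "wy": 0, "wz": 0, "gripper": 1}, {"tx": 0, "ty": 0, "tz": 0, "wx": 0, "wy": 0, "wz": 0, "gripper": 1}, {"tx": 0, "ty": 0, "tz": 0, "wx": 0, "wy": 0, "wz": 0, "gripper": 1}, {"tx": 0, "ty": 0, "tz": 0, "wx": 0, "wy": 0, "wz": 0, "gripper": 1}, {"tx": 0, "ty": 0, "tz": 0, "wx": 0, "wy": 0, "wz": 0, "gripper": 1}])

```text
time: 3.97
position: [0.4589, -0.321, 0.1622]
tool_rot: [-0.807, -3.036, -0.005]
ft_force: [-0.1, 0.3, 0.5]
grip_width: 1.001
grip_force: 0.0
```

Run:
```python
from h import *
im=grab('wrist','w3.png'); s=ctrl.get_state(); print(s['position'],Ro.from_rotvec(s['tool_rot']).as_matrix().round(4))
for P in [(.455,-.333,.102)]: print(proj(im,P))
inc((.4545,-.3325,.076),down(np.radians(59.5)))
```

```text
[ 0.45857473 -0.32098748  0.16193357] [[-8.678e-01  4.970e-01 -1.000e-04]
 [ 4.970e-01  8.677e-01  3.300e-03]
 [ 1.700e-03  2.800e-03 -1.000e+00]]
[299.0639157  212.29085443]
t [ -2.3 -12.3  85.9] w [ 0.0028 -0.0017  0.0122]
```

Call:
jog_arm(increments=[{"tx": -2.3, "ty": -12.3, "tz": 0, "wx": 0.003, "wy": -0.002, "wz": 0.012, "gripper": 1}, {"tx": -2.3, "ty": -12.3, "tz": 25, "wx": 0.003, "wy": -0.002, "wz": 0.012, "gripper": 1}, {"tx": -2.3, "ty": -12.3, "tz": 50, "wx": 0.003, "wy": -0.002, "wz": 0.012, "gripper": 1}, {"tx": -2.3, "ty": -12.3, "tz": 60, "wx": 0.003, "wy": -0.002, "wz": 0.012, "gripper": 1}, {"tx": -2.3, "ty": -12.3, "tz": 60, "wx": 0.003, "wy": -0.002, "wz": 0.012, "gripper": 1}])

```text
time: 4.43
position: [0.451, -0.3321, 0.0983]
tool_rot: [-0.828, -3.024, -0.001]
ft_force: [-0.7, 0.6, 0.5]
grip_width: 0.996
grip_force: 0.0
```

Run:
```python
from h import *
s=ctrl.get_state(); print(s['position'],Ro.from_rotvec(s['tool_rot']).as_matrix().round(4))
inc((.4545,-.3325,.076),down(np.radians(59.5)))
im=grab('wrist'); g=im['color']
for P in [(.455,-.333,.102)]: print(proj(im,P))
cv2.imwrite('pics/w4.png',g)
```

```text
[ 0.45098294 -0.33210356  0.09832481] [[-0.8605  0.5094 -0.0064]
 [ 0.5094  0.8605  0.0022]
 [ 0.0067 -0.0013 -1.    ]]
t [-3.4  1.5 22.3] w [-0.0013 -0.0067 -0.0022]
[315.62308395 247.24648495]
```

View pics/w4.png

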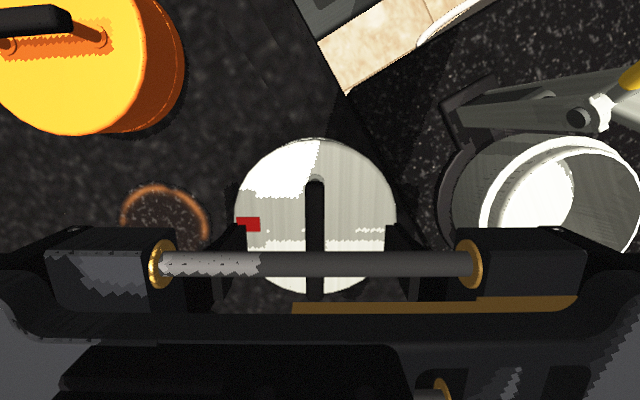

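Call:
jog_arm(increments=[{"tx": -2, "ty": 1, "tz": 10, "wx": -0.001, "wy": -0.007, "wz": -0.002, "gripper": 1}, {"tx": -3, "ty": 1.5, "tz": 19, "wx": -0.001, "wy": -0.007, "wz": -0.002, "gripper": 1}, {"tx": -3, "ty": 1.5, "tz": 22, "wx": -0.001, "wy": -0.007, "wz": -0.002, "gripper": 1}, {"tx": -3, "ty": 1.5, "tz": 22, "wx": -0.001, "wy": -0.007, "wz": -0.002, "gripper": 1}, {"tx": -3, "ty": 1.5, "tz": 22, "wx": -0.001, "wy": -0.007, "wz": -0.002, "gripper": 1}])

```text
time: 4.9
position: [0.4562, -0.333, 0.0789]
tool_rot: [0.824, 3.026, -0.001]
ft_force: [0.5, 0.2, 0.7]
grip_width: 0.998
grip_force: 0.0
```

Run:
```python
from h import *
s=ctrl.get_state(); print(s['position'],Ro.from_rotvec(s['tool_rot']).as_matrix().round(4))
inc((.4545,-.3325,.076),down(np.radians(59.5)))
im=grab('wrist'); g=im['color'].max(2); 
u=int(round(proj(im,s['position']+np.array([0,0,.026]))[0]))
print(u,[ (v,g[v,u-3:u+4].mean().round()) for v in range(120,200,4)])
for v in range(150,200,5): print(v,atz(im,u,v,.102).round(4), (Ro.from_rotvec(s['tool_rot']).inv().apply(atz(im,u,v,.102)-s['position'])*1000).round(1))
```

```text
[ 0.45620251 -0.33302059  0.07890964] [[-8.619e-01  5.071e-01  4.800e-03]
 [ 5.071e-01  8.619e-01 -2.100e-03]
 [-5.200e-03  6.000e-04 -1.000e+00]]
t [ 1.7 -0.4  2.9] w [0.0006 0.0052 0.0005]
313 [(120, np.float64(32.0)), (124, np.float64(36.0)), (128, np.float64(36.0)), (132, np.float64(149.0)), (136, np.float64(255.0)), (140, np.float64(255.0)), (144, np.float64(255.0)), (148, np.float64(255.0)), (152, np.float64(252.0)), (156, np.float64(236.0)), (160, np.float64(228.0)), (164, np.float64(220.0)), (168, np.float64(210.0)), (172, np.float64(128.0)), (176, np.float64(135.0)), (180, np.float64(20.0)), (184, np.float64(18.0)), (188, np.float64(24.0)), (192, np.float64(24.0)), (196, np.float64(25.0))]
150 [ 0.406  -0.3036  0.102 ] [ 58.1  -0.1 -23.4]
155 [ 0.4081 -0.3049  0.102 ] [ 55.6  -0.1 -23.4]
160 [ 0.4102 -0.3061  0.102 ] [ 53.1  -0.1 -23.4]
165 [ 0.4124 -0.3074  0.102 ] [ 50.6  -0.1 -23.4]
170 [ 0.4146 -0.3087  0.102 ] [ 48.1  -0.1 -23.3]
175 [ 0.4168 -0.31    0.102 ] [ 45.5  -0.1 -23.3]
180 [ 0.419  -0.3113  0.102 ] [ 43.   -0.1 -23.3]
185 [ 0.4213 -0.3126  0.102 ] [ 40.3  -0.1 -23.3]
190 [ 0.4235 -0.314   0.102 ] [ 37.7  -0.1 -23.3]
195 [ 0.4258 -0.3153  0.102 ] [ 35.   -0.1 -23.3]
```

Call:
jog_arm(increments=[{"tx": 2, "ty": 0, "tz": 3, "wx": 0, "wy": 0.005, "wz": 0, "gripper": 1}, {"tx": 2, "ty": 0, "tz": 3, "wx": 0, "wy": 0.005, "wz": 0, "gripper": 0.5}, {"tx": 2, "ty": 0, "tz": 3, "wx": 0, "wy": 0.005, "wz": 0, "gripper": 0}, {"tx": 2, "ty": 0, "tz": 3, "wx": 0, "wy": 0.005, "wz": 0, "gripper": 0}, {"tx": 2, "ty": 0, "tz": 3, "wx": 0, "wy": 0.005, "wz": 0, "gripper": 0}], grip_force=35)

```text
time: 5.37
position: [0.4544, -0.3318, 0.0755]
tool_rot: [0.825, 3.031, 0.001]
ft_force: [-0.4, 0.0, -0.4]
grip_width: 0.784
grip_force: 0.0
```

Call:
jog_arm(increments=[{"tx": 0, "ty": 0, "tz": 0, "wx": 0, "wy": 0, "wz": 0, "gripper": 0}, {"tx": 0, "ty": 0, "tz": 0, "wx": 0, "wy": 0, "wz": 0, "gripper": 0}, {"tx": 0, "ty": 0, "tz": 0, "wx": 0, "wy": 0, "wz": 0, "gripper": 0}, {"tx": 0, "ty": 0, "tz": 0, "wx": 0, "wy": 0, "wz": 0, "gripper": 0}, {"tx": 0, "ty": 0, "tz": 0, "wx": 0, "wy": 0, "wz": 0, "gripper": 0}])

```text
time: 5.78
position: [0.4543, -0.3318, 0.0754]
tool_rot: [0.825, 3.031, 0.001]
ft_force: [0.1, 0.3, 0.1]
grip_width: 0.398
grip_force: 0.0
```

Call:
jog_arm(increments=[{"tx": 0, "ty": 0, "tz": 0, "wx": 0, "wy": 0, "wz": 0, "gripper": 0}, {"tx": 0, "ty": 0, "tz": 0, "wx": 0, "wy": 0, "wz": 0, "gripper": 0}, {"tx": 0, "ty": 0, "tz": 0, "wx": 0, "wy": 0, "wz": 0, "gripper": 0}, {"tx": 0, "ty": 0, "tz": 0, "wx": 0, "wy": 0, "wz": 0, "gripper": 0}, {"tx": 0, "ty": 0, "tz": 0, "wx": 0, "wy": 0, "wz": 0, "gripper": 0}])

```text
time: 6.2
position: [0.4539, -0.3325, 0.0755]
tool_rot: [0.826, 3.031, -0.0]
ft_force: [-1.7, -1.2, 0.3]
grip_width: 0.128
grip_force: 35.0
```

Call:
jog_arm(increments=[{"tx": 0, "ty": 0, "tz": 0, "wx": 0, "wy": 0, "wz": 0, "gripper": 0}, {"tx": 0, "ty": 0, "tz": 0, "wx": 0, "wy": 0, "wz": 0, "gripper": 0}, {"tx": 0, "ty": 0, "tz": 0, "wx": 0, "wy": 0, "wz": 0, "gripper": 0}, {"tx": 0, "ty": 0, "tz": 0, "wx": 0, "wy": 0, "wz": 0, "gripper": 0}, {"tx": 0, "ty": 0, "tz": 0, "wx": 0, "wy": 0, "wz": 0, "gripper": 0}])

```text
time: 6.62
position: [0.4541, -0.3321, 0.0755]
tool_rot: [0.826, 3.031, 0.001]
ft_force: [-2.0, -3.1, 1.4]
grip_width: 0.135
grip_force: 35.0
```

Call:
jog_arm(increments=[{"tx": 0, "ty": 0, "tz": -10, "wx": 0, "wy": 0, "wz": 0, "gripper": 0}, {"tx": 0, "ty": 0, "tz": -30, "wx": 0, "wy": 0, "wz": 0, "gripper": 0}, {"tx": 0, "ty": 0, "tz": -60, "wx": 0, "wy": 0, "wz": 0, "gripper": 0}, {"tx": 0, "ty": 0, "tz": -90, "wx": 0, "wy": 0, "wz": 0, "gripper": 0}, {"tx": 0, "ty": 0, "tz": -110, "wx": 0, "wy": 0, "wz": 0, "gripper": 0}])

```text
time: 7.03
position: [0.455, -0.3309, 0.1877]
tool_rot: [0.824, 3.03, 0.004]
ft_force: [1.1, -0.2, -5.2]
grip_width: 0.131
grip_force: 35.0
```

Run:
```python
from h import *
s=ctrl.get_state(); print(s['position'],s['ft_force'],s['grip_width'],Ro.from_rotvec(s['tool_rot']).as_matrix().round(4))
p=np.array([.4541,-.3321,.1855]); R=down(np.radians(59.5))
inc((.545,-.30,.20),down(np.radians(80)),p0=p,R0=R)
inc((.546,-.22,.20),down(np.radians(89)),p0=np.array([.545,-.30,.2]),R0=down(np.radians(80)))
```

```text
[ 0.45497504 -0.33086169  0.18768543] [ 1.0883486  -0.15113123 -5.18519709] 0.13086760181998897 [[-8.623e-01  5.064e-01  1.800e-03]
 [ 5.064e-01  8.623e-01  2.000e-03]
 [-6.000e-04  2.600e-03 -1.000e+00]]
t [-62.   73.8 -14.5] w [ 0.      0.     -0.3578]
t [12.9 79.   0. ] w [ 0.      0.     -0.1571]
```

Call:
jog_arm(increments=[{"tx": -12, "ty": 15, "tz": -5, "wx": 0, "wy": 0, "wz": -0.07, "gripper": 0}, {"tx": -25, "ty": 30, "tz": -10, "wx": 0, "wy": 0, "wz": -0.14, "gripper": 0}, {"tx": -37, "ty": 44, "tz": -13, "wx": 0, "wy": 0, "wz": -0.21, "gripper": 0}, {"tx": -50, "ty": 59, "tz": -14, "wx": 0, "wy": 0, "wz": -0.28, "gripper": 0}, {"tx": -62, "ty": 74, "tz": -14, "wx": 0, "wy": 0, "wz": -0.36, "gripper": 0}])

```text
time: 7.45
position: [0.5463, -0.2972, 0.1993]
tool_rot: [-0.262, -3.13, -0.005]
ft_force: [0.5, -1.2, -5.0]
grip_width: 0.135
grip_force: 35.0
```

Call:
jog_arm(increments=[{"tx": 3, "ty": 18, "tz": 0, "wx": 0, "wy": 0, "wz": -0.04, "gripper": 0}, {"tx": 6, "ty": 36, "tz": 0, "wx": 0, "wy": 0, "wz": -0.08, "gripper": 0}, {"tx": 9, "ty": 54, "tz": 0, "wx": 0, "wy": 0, "wz": -0.12, "gripper": 0}, {"tx": 12, "ty": 72, "tz": 0, "wx": 0, "wy": 0, "wz": -0.155, "gripper": 0}, {"tx": 13, "ty": 79, "tz": 0, "wx": 0, "wy": 0, "wz": -0.155, "gripper": 0}])

```text
time: 7.87
position: [0.5461, -0.2141, 0.1987]
tool_rot: [-0.017, -3.14, -0.009]
ft_force: [-0.5, 1.5, -5.0]
grip_width: 0.135
grip_force: 35.0
```

Call:
jog_arm(increments=[{"tx": 0, "ty": 0, "tz": 0, "wx": 0, "wy": 0, "wz": 0, "gripper": 0}, {"tx": 0, "ty": 0, "tz": 0, "wx": 0, "wy": 0, "wz": 0, "gripper": 0}, {"tx": 0, "ty": 0, "tz": 0, "wx": 0, "wy": 0, "wz": 0, "gripper": 0}, {"tx": 0, "ty": 0, "tz": 0, "wx": 0, "wy": 0, "wz": 0, "gripper": 0}, {"tx": 0, "ty": 0, "tz": 0, "wx": 0, "wy": 0, "wz": 0, "gripper": 0}])

```text
time: 8.28
position: [0.5455, -0.2208, 0.1996]
tool_rot: [0.03, 3.141, 0.0]
ft_force: [-0.4, 0.1, -3.7]
grip_width: 0.133
grip_force: 35.0
```

Run:
```python
from h import *
import pickle
s=ctrl.get_state(); print(s['position'],s['ft_force'],s['grip_width'],Ro.from_rotvec(s['tool_rot']).as_matrix().round(4))
W=grab('wrist','w5.png'); T=grab('top','t5.png'); pickle.dump((s,W,T),open('5.pkl','wb'))
a=cv2.resize(W['color'][60:260,150:540],None,fx=2,fy=2,interpolation=cv2.INTER_CUBIC)
b=cv2.resize(T['color'][140:240,300:495],None,fx=4,fy=4,interpolation=cv2.INTER_CUBIC)[:190]
b=cv2.resize(T['color'][150:235,300:456],None,fx=5,fy=5*190/425.,interpolation=cv2.INTER_CUBIC)
cv2.imwrite('pics/c5.png',a); cv2.imwrite('pics/d5.png',cv2.resize(T['color'][140:240,300:460],None,fx=5,fy=5,interpolation=cv2.INTER_CUBIC))
inc((.546,-.168,.19),down(np.radians(89)))
```

```text
[ 0.54553895 -0.22082218  0.19955493] [-0.37220542  0.12124066 -3.67109355] 0.1330097094647102 [[-9.998e-01  1.910e-02  1.000e-04]
 [ 1.910e-02  9.998e-01  2.000e-04]
 [-1.000e-04  2.000e-04 -1.000e+00]]
t [ 0.7 52.4  9.5] w [ 0.0004  0.0001 -0.0009]
```

View pics/c5.png

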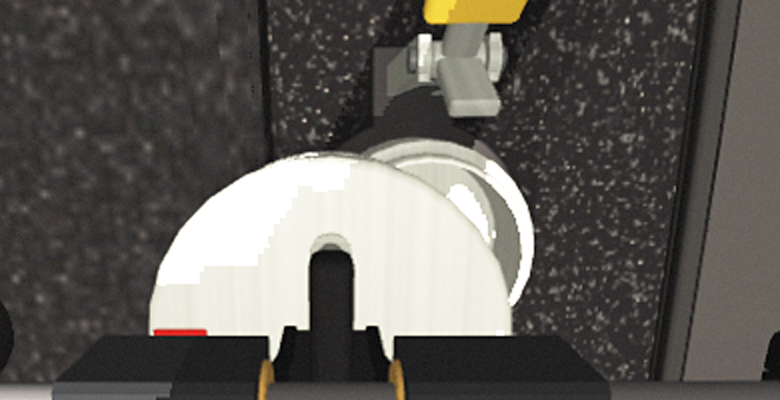

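Run:
```python
from h import *
import pickle
from scipy.ndimage import map_coordinates as mc
s,W,T=pickle.load(open('5.pkl','rb')); im=W
g=cv2.GaussianBlur(im['color'].max(2).astype(np.float32),(0,0),1.0)
G=np.minimum(np.hypot(cv2.Sobel(g,5,1,0),cv2.Sobel(g,5,0,1)),250)
def score(c,circ,a):
    t=0
    for r,z in circ:
        uv=np.array([proj(im,(c[0]+r*np.cos(t_),c[1]+r*np.sin(t_),z)) for t_ in a]); t+=mc(G,[uv[:,1],uv[:,0]],order=1).mean()
    return t
def best(c0,circ,a):
    c0=np.array(c0)
    for st in [.003,.001,.0005]:
        C=[c0+st*np.array([i,j]) for i in range(-4,5) for j in range(-4,5)]
        S=[score(c,circ,a) for c in C]; c0=C[int(np.argmax(S))]
    return c0.round(4),round(float(max(S)),1)
d=np.radians
p=s['position']
print('tool',p.round(4))
for dz in (-.015,-.017):
  t,sc=best(p[:2],[(.062,p[2]+dz)],d(np.arange(105,256,2))); print('lid',dz,t,sc)
aa=d(np.arange(60,170,2))
for n,c,a in (('both',[(.062,.06),(.055,.072)],aa),('r62',[(.062,.06)],aa),('r55',[(.055,.072)],aa)): print(n,best((.546,-.168),c,a))
for u,v in ((379,87.5),): print('pin',atz(im,u,v,.127))
m=((im['color'][...,2]>150)&(im['color'][...,0]<60)&(im['color'][...,1]>120)); vv,uu=np.nonzero(m[:120]); print('tab',uu.min(),uu.max(),vv.max(),atz(im,uu.mean(),vv.max(),.14))
# top view carrier redo from first shot intrinsics
im=T; g=cv2.GaussianBlur(cv2.imread('pics/top0.png').max(2).astype(np.float32),(0,0),.8); G=np.minimum(np.hypot(cv2.Sobel(g,5,1,0),cv2.Sobel(g,5,0,1)),250)
aa=d(np.arange(-160,160,3)); 
print('top0 carrier',best((.543,-.169),[(.062,.06),(.055,.072)],aa),best((.543,-.169),[(.062,.06)],aa),best((.543,-.169),[(.055,.072)],aa),'lid',best((.453,-.333),[(.062,.061)],aa))
g=cv2.GaussianBlur(T['color'].max(2).astype(np.float32),(0,0),.8); G=np.minimum(np.hypot(cv2.Sobel(g,5,1,0),cv2.Sobel(g,5,0,1)),250)
```

```text
tool [ 0.5455 -0.2208  0.1996]
lid -0.015 [ 0.5465 -0.2208] 184.0
lid -0.017 [ 0.546  -0.2203] 182.8
both (array([ 0.5475, -0.168 ]), 358.8)
r62 (array([ 0.5465, -0.1695]), 246.2)
r55 (array([ 0.541 , -0.1665]), 244.6)
pin [ 0.44967517 -0.16758327  0.127     ]
tab 362 422 71 [ 0.43964399 -0.15861437  0.14      ]
top0 carrier (array([ 0.549, -0.17 ]), 335.4) (array([ 0.5445, -0.1695]), 240.3) (array([ 0.5465, -0.1575]), 174.5) lid (array([ 0.4525, -0.3335]), 248.8)
```

Call:
jog_arm(increments=[{"tx": -1, "ty": 13, "tz": 0, "wx": 0, "wy": 0, "wz": 0, "gripper": 0}, {"tx": -1, "ty": 30, "tz": 5, "wx": 0, "wy": 0, "wz": 0, "gripper": 0}, {"tx": -1, "ty": 45, "tz": 15, "wx": 0, "wy": 0, "wz": 0, "gripper": 0}, {"tx": -1, "ty": 52.5, "tz": 27, "wx": 0, "wy": 0, "wz": 0, "gripper": 0}, {"tx": -1, "ty": 52.5, "tz": 34, "wx": 0, "wy": 0, "wz": 0, "gripper": 0}])

```text
time: 8.8
position: [0.5476, -0.1643, 0.1639]
tool_rot: [-0.021, -3.14, -0.004]
ft_force: [0.1, 0.8, -4.6]
grip_width: 0.132
grip_force: 35.0
```

Call:
jog_arm(increments=[{"tx": 0, "ty": 0, "tz": 0, "wx": 0, "wy": 0, "wz": 0, "gripper": 0}, {"tx": 0, "ty": 0, "tz": 0, "wx": 0, "wy": 0, "wz": 0, "gripper": 0}, {"tx": 0, "ty": 0, "tz": 0, "wx": 0, "wy": 0, "wz": 0, "gripper": 0}, {"tx": 0, "ty": 0, "tz": 0, "wx": 0, "wy": 0, "wz": 0, "gripper": 0}, {"tx": 0, "ty": 0, "tz": 0, "wx": 0, "wy": 0, "wz": 0, "gripper": 0}])

```text
time: 9.22
position: [0.5481, -0.168, 0.1662]
tool_rot: [0.028, 3.14, 0.0]
ft_force: [-0.3, -0.5, -4.7]
grip_width: 0.135
grip_force: 35.0
```

Run:
```python
from h import *
s=ctrl.get_state(); print(s['position'],s['ft_force'],s['grip_width'],Ro.from_rotvec(s['tool_rot']).as_matrix().round(4))
inc((.5465,-.1683,.155),down(np.radians(89)))
```

```text
[ 0.54810718 -0.16795628  0.1662044 ] [-0.28545832 -0.47711604 -4.68124331] 0.13514569600514487 [[-9.998e-01  1.800e-02  1.400e-03]
 [ 1.800e-02  9.998e-01  3.000e-04]
 [-1.400e-03  3.000e-04 -1.000e+00]]
t [ 1.6 -0.4 11.2] w [ 0.0003  0.0014 -0.0006]
```

Call:
jog_arm(increments=[{"tx": 1.5, "ty": -0.4, "tz": 5, "wx": 0, "wy": 0.001, "wz": 0, "gripper": 0}, {"tx": 1.5, "ty": -0.4, "tz": 10, "wx": 0, "wy": 0.001, "wz": 0, "gripper": 0}, {"tx": 1.5, "ty": -0.4, "tz": 15, "wx": 0, "wy": 0.001, "wz": 0, "gripper": 0}, {"tx": 1.5, "ty": -0.4, "tz": 17, "wx": 0, "wy": 0.001, "wz": 0, "gripper": 0}, {"tx": 1.5, "ty": -0.4, "tz": 17, "wx": 0, "wy": 0.001, "wz": 0, "gripper": 0}])

```text
time: 9.63
position: [0.5457, -0.1671, 0.1475]
tool_rot: [-0.026, -3.139, -0.001]
ft_force: [0.1, -0.3, -5.5]
grip_width: 0.134
grip_force: 35.0
```

Call:
jog_arm(increments=[{"tx": 0, "ty": 0, "tz": 2, "wx": 0, "wy": 0, "wz": 0, "gripper": 0}, {"tx": 0, "ty": 0, "tz": 4, "wx": 0, "wy": 0, "wz": 0, "gripper": 0}, {"tx": 0, "ty": 0, "tz": 6, "wx": 0, "wy": 0, "wz": 0, "gripper": 0}, {"tx": 0, "ty": 0, "tz": 7, "wx": 0, "wy": 0, "wz": 0, "gripper": 0}, {"tx": 0, "ty": 0, "tz": 7, "wx": 0, "wy": 0, "wz": 0, "gripper": 0}])

```text
time: 10.05
position: [0.5459, -0.1676, 0.1412]
tool_rot: [-0.027, -3.14, -0.001]
ft_force: [-1.3, -1.4, -5.9]
grip_width: 0.136
grip_force: 35.0
```

Call:
jog_arm(increments=[{"tx": 0, "ty": 0, "tz": 2, "wx": 0, "wy": 0, "wz": 0, "gripper": 0}, {"tx": 0, "ty": 0, "tz": 4, "wx": 0, "wy": 0, "wz": 0, "gripper": 0}, {"tx": 0, "ty": 0, "tz": 6, "wx": 0, "wy": 0, "wz": 0, "gripper": 0}, {"tx": 0, "ty": 0, "tz": 6, "wx": 0, "wy": 0, "wz": 0, "gripper": 0}, {"tx": 0, "ty": 0, "tz": 6, "wx": 0, "wy": 0, "wz": 0, "gripper": 0}])

```text
time: 10.47
position: [0.546, -0.1683, 0.1358]
tool_rot: [-0.028, -3.141, 0.0]
ft_force: [-1.7, -3.8, -0.5]
grip_width: 0.13
grip_force: 35.0
```

Call:
jog_arm(increments=[{"tx": 0, "ty": 0, "tz": 0.5, "wx": 0, "wy": 0, "wz": 0, "gripper": 0.3}, {"tx": 0, "ty": 0, "tz": 0.5, "wx": 0, "wy": 0, "wz": 0, "gripper": 0.5}, {"tx": 0, "ty": 0, "tz": 0.5, "wx": 0, "wy": 0, "wz": 0, "gripper": 0.5}, {"tx": 0, "ty": 0, "tz": 0.5, "wx": 0, "wy": 0, "wz": 0, "gripper": 0.5}, {"tx": 0, "ty": 0, "tz": 0.5, "wx": 0, "wy": 0, "wz": 0, "gripper": 0.5}])

```text
time: 10.88
position: [0.547, -0.1666, 0.1354]
tool_rot: [0.025, 3.141, 0.002]
ft_force: [0.4, -0.6, 0.6]
grip_width: 0.422
grip_force: 0.0
```

Call:
jog_arm(increments=[{"tx": 0, "ty": 0, "tz": 0, "wx": 0, "wy": 0, "wz": 0, "gripper": 0.5}, {"tx": 0, "ty": 0, "tz": 0, "wx": 0, "wy": 0, "wz": 0, "gripper": 0.5}, {"tx": 0, "ty": 0, "tz": -20, "wx": 0, "wy": 0, "wz": 0, "gripper": 0.5}, {"tx": 0, "ty": 0, "tz": -50, "wx": 0, "wy": 0, "wz": 0, "gripper": 0.5}, {"tx": 0, "ty": 0, "tz": -80, "wx": 0, "wy": 0, "wz": 0, "gripper": 0.5}])

```text
time: 11.3
position: [0.5456, -0.1671, 0.2152]
tool_rot: [-0.027, -3.138, -0.001]
ft_force: [0.6, -0.4, 0.4]
grip_width: 0.5
grip_force: 0.0
```

Call:
jog_arm(increments=[{"tx": -10, "ty": 0, "tz": -10, "wx": 0, "wy": 0, "wz": 0, "gripper": 0}, {"tx": -30, "ty": 0, "tz": -10, "wx": 0, "wy": 0, "wz": 0, "gripper": 0}, {"tx": -40, "ty": 0, "tz": -10, "wx": 0, "wy": 0, "wz": 0, "gripper": 0}, {"tx": -40, "ty": 0, "tz": -10, "wx": 0, "wy": 0, "wz": 0, "gripper": 0}, {"tx": -40, "ty": 0, "tz": -10, "wx": 0, "wy": 0, "wz": 0, "gripper": 0}])

```text
time: 11.72
position: [0.5858, -0.1679, 0.2238]
tool_rot: [-0.026, -3.138, -0.0]
ft_force: [-0.7, 0.7, -0.6]
grip_width: 0.204
grip_force: 0.0
```

Run:
```python
from h import *
import pickle
s=ctrl.get_state(); print(s['position'],s['joint_positions'].round(2),s['grip_width'])
W=grab('wrist','w6.png'); pickle.dump((s,W),open('6.pkl','wb'))
cv2.imwrite('pics/c6.png',cv2.resize(W['color'][0:250,150:540],None,fx=2,fy=2,interpolation=cv2.INTER_CUBIC))
```

```text
[ 0.58581087 -0.16791186  0.22384192] [-0.35  0.28  0.71  1.58 -0.18  1.36  1.94] 0.20400838031989685
```

View pics/c6.png

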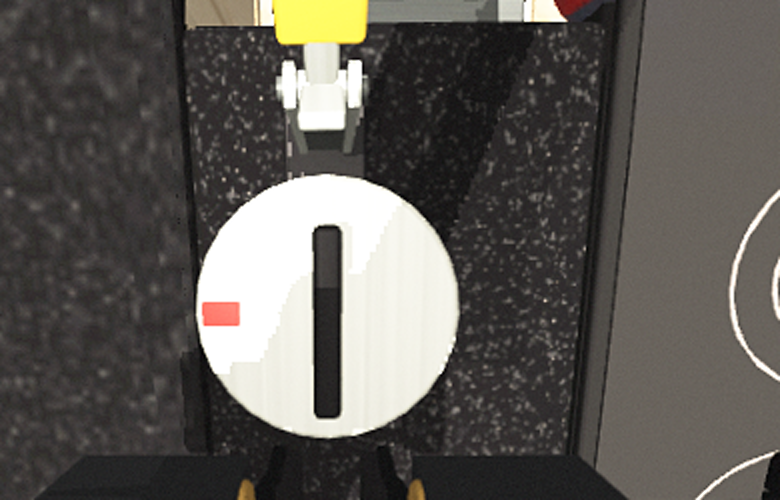

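Call:
jog_arm(increments=[{"tx": 36, "ty": 0, "tz": -5, "wx": 0, "wy": 0, "wz": 0, "gripper": 0}, {"tx": 74, "ty": -1, "tz": -5, "wx": 0, "wy": 0, "wz": 0, "gripper": 0}, {"tx": 112, "ty": -2, "tz": -5, "wx": 0, "wy": 0, "wz": 0, "gripper": 0}, {"tx": 150, "ty": -4, "tz": -5, "wx": 0, "wy": 0, "wz": 0, "gripper": 0}, {"tx": 189, "ty": -5, "tz": -5, "wx": 0, "wy": 0, "wz": 0, "gripper": 0}])

```text
time: 12.18
position: [0.3946, -0.1701, 0.229]
tool_rot: [-0.027, -3.139, -0.001]
ft_force: [0.5, 0.3, 0.2]
grip_width: 0.008
grip_force: 0.0
```

Call:
jog_arm(increments=[{"tx": 0, "ty": 0, "tz": 0, "wx": 0, "wy": 0, "wz": 0, "gripper": 0}, {"tx": 0, "ty": 0, "tz": 0, "wx": 0, "wy": 0, "wz": 0, "gripper": 0}, {"tx": 0, "ty": 0, "tz": 0, "wx": 0, "wy": 0, "wz": 0, "gripper": 0}, {"tx": 0, "ty": 0, "tz": 0, "wx": 0, "wy": 0, "wz": 0, "gripper": 0}, {"tx": 0, "ty": 0, "tz": 0, "wx": 0, "wy": 0, "wz": 0, "gripper": 0}])

```text
time: 12.6
position: [0.398, -0.1699, 0.2298]
tool_rot: [-0.026, -3.139, 0.001]
ft_force: [0.1, 0.6, -0.4]
grip_width: 0.008
grip_force: 0.0
```

Run:
```python
from h import *
s=ctrl.get_state(); print(s['position'],s['joint_positions'].round(2),s['grip_width'],s['ft_force'],Ro.from_rotvec(s['tool_rot']).as_matrix().round(3))
inc((.396,-.170,.155),down(np.radians(89)))
```

```text
[ 0.39800635 -0.16987351  0.22984077] [-0.43 -0.23  0.67  1.96  0.15  1.37  1.76] 0.008050382098182603 [ 0.05142679  0.60957406 -0.38235972] [[-1.     0.016 -0.002]
 [ 0.016  1.    -0.001]
 [ 0.002 -0.001 -1.   ]]
t [ 1.8 -0.1 74.8] w [-0.0007 -0.0022  0.001 ]
```

Call:
jog_arm(increments=[{"tx": 2, "ty": 0, "tz": 15, "wx": 0, "wy": 0, "wz": 0, "gripper": 0}, {"tx": 2, "ty": 0, "tz": 35, "wx": 0, "wy": 0, "wz": 0, "gripper": 0}, {"tx": 2, "ty": 0, "tz": 55, "wx": 0, "wy": 0, "wz": 0, "gripper": 0}, {"tx": 2, "ty": 0, "tz": 74, "wx": 0, "wy": 0, "wz": 0, "gripper": 0}, {"tx": 2, "ty": 0, "tz": 74, "wx": 0, "wy": 0, "wz": 0, "gripper": 0}])

```text
time: 13.02
position: [0.3931, -0.1693, 0.1525]
tool_rot: [-0.026, -3.133, 0.001]
ft_force: [-1.2, 0.1, -0.1]
grip_width: 0.008
grip_force: 0.0
```

Run:
```python
from h import *
s=ctrl.get_state(); print(s['position'],s['joint_positions'].round(2),s['ft_force'],Ro.from_rotvec(s['tool_rot']).as_matrix().round(3))
```

```text
[ 0.39309986 -0.16931994  0.15254887] [-0.43 -0.17  0.71  2.08  0.12  1.2   1.79] [-1.16196322  0.05850139 -0.13919645] [[-1.     0.017 -0.009]
 [ 0.017  1.    -0.   ]
 [ 0.009 -0.    -1.   ]]
```

Now push +x (tool −x): to x ≈ 0.43 first, then beyond upright.

Call:
jog_arm(increments=[{"tx": -6, "ty": 0, "tz": 0, "wx": 0, "wy": 0, "wz": 0, "gripper": 0}, {"tx": -13, "ty": 0, "tz": 0, "wx": 0, "wy": 0, "wz": 0, "gripper": 0}, {"tx": -20, "ty": 0, "tz": 0, "wx": 0, "wy": 0, "wz": 0, "gripper": 0}, {"tx": -27, "ty": 0, "tz": 0, "wx": 0, "wy": 0, "wz": 0, "gripper": 0}, {"tx": -34, "ty": 0, "tz": 0, "wx": 0, "wy": 0, "wz": 0, "gripper": 0}])

```text
time: 13.43
position: [0.431, -0.1705, 0.1571]
tool_rot: [0.026, 3.141, 0.0]
ft_force: [-1.4, 0.4, 1.4]
grip_width: 0.004
grip_force: 0.6
```

Call:
jog_arm(increments=[{"tx": -6, "ty": 0, "tz": 0, "wx": 0, "wy": 0, "wz": 0, "gripper": 0}, {"tx": -12, "ty": 0, "tz": 0, "wx": 0, "wy": 0, "wz": 0, "gripper": 0}, {"tx": -18, "ty": 0, "tz": 0, "wx": 0, "wy": 0, "wz": 0, "gripper": 0}, {"tx": -22, "ty": 0, "tz": 0, "wx": 0, "wy": 0, "wz": 0, "gripper": 0}, {"tx": -22, "ty": 0, "tz": 0, "wx": 0, "wy": 0, "wz": 0, "gripper": 0}])

```text
time: 13.85
position: [0.4517, -0.1707, 0.156]
tool_rot: [-0.026, -3.14, -0.0]
ft_force: [-0.9, 1.2, 0.7]
grip_width: 0.005
grip_force: 0.1
```

Call:
jog_arm(increments=[{"tx": 15, "ty": 0, "tz": 0, "wx": 0, "wy": 0, "wz": 0, "gripper": 0}, {"tx": 35, "ty": 0, "tz": 0, "wx": 0, "wy": 0, "wz": 0, "gripper": 0}, {"tx": 50, "ty": 0, "tz": -20, "wx": 0, "wy": 0, "wz": 0, "gripper": 0}, {"tx": 50, "ty": 0, "tz": -55, "wx": 0, "wy": 0, "wz": 0, "gripper": 0}, {"tx": 50, "ty": 0, "tz": -90, "wx": 0, "wy": 0, "wz": 0, "gripper": 0}])

```text
time: 14.27
position: [0.3995, -0.1699, 0.2465]
tool_rot: [-0.027, -3.139, -0.004]
ft_force: [1.8, -0.4, 0.9]
grip_width: 0.003
grip_force: 0.0
```

Run:
```python
from h import *
T=grab('top','t7.png'); S=grab('side'); print(ctrl.get_state()['position'])
a=cv2.resize(T['color'][130:250,300:420],(480,480),interpolation=cv2.INTER_CUBIC)
b=cv2.resize(S['color'][150:250,260:340],(300,375),interpolation=cv2.INTER_CUBIC); o=np.zeros((480,790,3),np.uint8); o[:,:480]=a; o[:375,485:785]=b
cv2.imwrite('pics/c7.png',o)
```

```text
[ 0.40429906 -0.17092794  0.25148977]
```

View pics/c7.png

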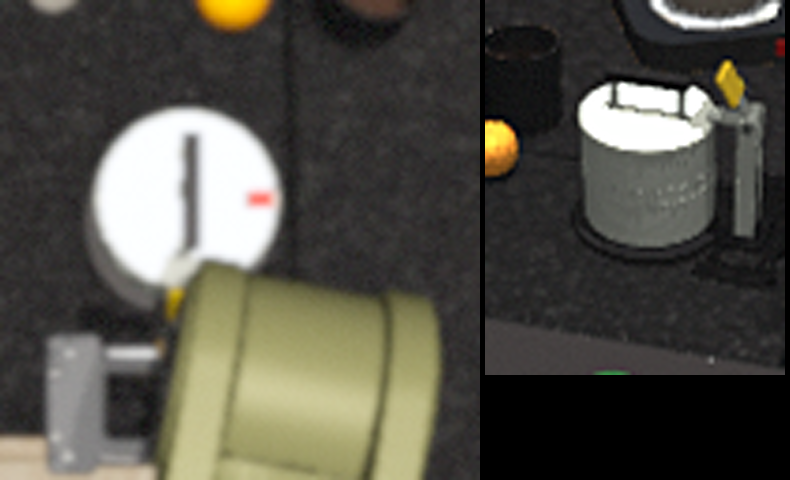

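The top picture shows the tin home with its red mark in line with the key. The side picture shows the tab (~730,85) leaning in and the nose lying over the lid rim (~705,115), with the gripper clear. I'm handing it in.

```bash
python3 -c "
from bench import ctrl
print(ctrl.close_job())"
```

```text
the job is handed in; nothing more can be done
None
```

The tin sits home on the base tin with its notch over the key, the catch is snapped shut above the lid, the bystanders were not touched, and the job is handed in; the last pictures agree, but no verdict came back.

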